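# Lock the document camera's focus and take the picture

### The arm

A 6-joint arm with a two-finger parallel gripper is mounted at the origin on a cart in front of the work surface, level with it; the furniture and walls round the work are solid. World frame = base frame: x ahead of the robot, y to its left, z up, the work surface at z = 0. Lengths are in m, angles in rad, forces in N, time in s.
With the tool pointing down it reaches from about 0.375 to 0.9 m from the base axis. Payload 3.1 kg.
Tool frame: the origin (TCP) lies midway between the tips of the shut fingers; the grasp point (between the pads) lies 19 mm behind it; z points along the fingers, y is the line along which they close (so a half turn about z gives the same grasp; the last joint's range is limited). The gripper opens to 87 mm and grips with 3 to 60 N. Pads are 19 mm wide; open, the fingers measure 117 mm over their backs; the gripper's body (75 mm by 190 mm) begins 51 mm behind the grasp point.
Start: joints at [-1.48, 0.527, 1.433, -0, 1.181, -0.178], TCP at [0.167, -0.602, 0.223] pointing down, gripper open.
Joint ranges: [-3.08, 3.08], [-0.75, 2.2], [0.22, 2.44], [-1.43, 4.57], [0, 2.65], [-2.85, 2.85]. Speed limits (rad/s): [2.79, 2.79, 3.14, 3.14, 3.14, 3.14].

### API

Orientations are given as a unit quaternion [x, y, z, w].
In Python, from rig import status, imaging, order gives the robot as it stands.
- The arm moves only by the tool arm_command, never from a script. Its argument "deltas" is one flat list of numbers, 5 for each row, row after row: the opening, from -1 (shut) to 1 (fully open), so that 0 is half open, then the shift along the tool's x, y, z in m, then the turn about the tool's z in rad. In form: [gripper, tx, ty, tz, roll, gripper, tx, ty, tz, roll, ...]. A call has 1 to 12 rows; each row shifts and turns the commanded pose from where the row before left it, along the tool's axes as they then stand; what a row does not reach is not made up. A row lasts 1/8 s, in which the tool goes at most 62.5 mm and 10.7 degrees, less where a joint would pass 70% of its speed; a pose out of reach is approached as far as the arm can. A call with a gripper value outside its range is refused whole. The fingers move at their own pace and stop on an object; "newtons" is the grip in N (left out, the last holds). Time passes only in rows, so rows that do not move let the fingers close. It gives the time, the measured TCP pose, the force, the opening and the grip force at its end, in the units of the state.
- status.get_obs(): the state, without advancing time (a new reading comes with each control period).
- imaging.camera(name): name is "scene" or "top"; returns (picture, depth): 384x512x3 uint8, red, green, blue; 384x512 float32, m along the optical axis (not along the pixel's ray), 0 where there is no reading.
- imaging.camera_params(name): a dict with "intrinsics" (3x3 intrinsics, pixels), "k1" (the pictures are not rectified: a ray, as slopes to the right and down, at radius r is drawn at 1 + k1 r^2 times it, then the intrinsics apply), "camera_from_world" (4x4, takes a point from world to camera coordinates). Camera axes: x right, y up, looking along -z (the intrinsics and any distortion apply to the point x, -y, -z); pixel columns grow to the right and rows downward; lengths in m; the calibration is good to about 2 mm. A picture is of the moment at which its call begins. camera_params takes no time and is no camera call.
- order.hand_in(): hands the job in; it is judged then, once.
The state is a dict: "time": time; "q": joint angles; "joint_velocities": joint speeds; "joint_torque": joint torques, N m; "position": TCP position; "tool_rot": TCP orientation; "ft_force": force on the tool from outside, world axes, zero at the start; "moment": the same for the moment, N m; "grip_width": finger opening in m; "grip_force": force on a finger pad.
Only numpy, scipy, OpenCV 4.12 (cv2) and the standard library are available. Lean on these libraries where they do the work, as an engineer would, in place of code of your own. Each camera call takes 0.05 s, during which the arm holds its last target. There are 200 camera calls.

### The job

The document camera is in focus: lock it by turning the small black knob in the middle of its focus dial clockwise until it bites and is snug, without over-tightening it and without shifting the silver focus ring around it. Then press the green capture button fully down, let go, and leave the other things on the desk where they are.

Things in the scene. Friction and masses are not known exactly. Their poses are not given: they have to be found in the camera images.
- doc_camera: white document camera, fixed; foot 150 x 270 x 40 mm (x, y, z). Origin under the foot's centre, on the desk; x to its back, y to its left. In this frame both knobs' upright axis is at (0, 20) mm, the green button at (-30, 90), a column 22 mm thick at (35, -105); it carries, 0.20 to 0.26 m up, an arm and camera head that hang out to the right (to y = -280 mm) over the yellow pad.
- knob_top (a point): centre of the flat top of the black lock knob (the inner knob), 92 mm above the desk on both knobs' axis; its axes are doc_camera's and do not turn with the knob. Round knurled cylinder, 26 mm diameter, no mark; side to grip 2 to 28 mm below this point; the focus ring's top lies 32 mm below it. Clockwise from above first turns free (0.015 N m) through an unseen play of 0.2 to 0.9 rad, then bites.
- lock_screw (a joint): turn of the lock screw, rad: 0 while the lock knob is loose; grows as it is tightened clockwise, stays where it is left. The knob drives it through a rubber bush (2 N m/rad), which springs back on release. It gives way at about 0.2 N m, then takes 0.6 N m more per rad. Snug is 0.10 to 0.30 rad (0.26 to 0.38 N m at the knob); above 0.34 is over-tightened; at 0.6 N m the focus ring is dragged.
- ring_mark (a point): red index mark on top of the silver focus ring (the outer knob), 30 mm from the axis and 60 mm above the desk. The ring is a knurled disc of 66 mm diameter, 42 to 60 mm above the desk, and turns about the lock knob's axis when pushed with about 0.6 N m (18 N at its rim).
- capture (a joint): travel of the green capture button, m: 0 up, 0.006 fully down, against a spring that takes 5 N there and lifts it again when let go.
- capture_top (a point): centre of the top of the green capture button, 24 mm diameter, in a low grey housing on the camera's foot; pressed straight down. The screen of a monitor hangs from 0.23 m above the desk upward, its nearest corner 0.1 m or more behind this button and the knob: keep the gripper clear of it.
- notes_yellow: loose pad of yellow notes 76 x 76 x 12 mm under the camera head; origin under its centre; bystander
- stapler: loose stapler with red arm, 34 x 131 x 46 mm, left of the camera; origin under its centre; bystander
- eraser: loose blue and white eraser 23 x 52 x 13 mm on the left near the desk's front edge; origin under its centre; bystander
- glue_stick: loose glue stick with red cap, standing, 28 mm diameter, 94 mm tall, at the back left; origin under its centre; bystander

How it is judged:
By the outcome, as a careful person would: the job done as asked, in the order asked, and still so for the second after the job is handed in, with the robot touching nothing.
It also fails if it takes over 64 s, if anything falls off the work surface, if the arm or the gripper's body presses on something with over 40 N, if the wrist force passes 120 N, or if a joint passes its speed limit or range.

## Working session

There is one attempt and no reset: what is moved stays moved. The work goes in short steps, Python scripts to look and compute and a tool call to move; the robot and the scene stay as the last step left them, time stands still between calls to the robot, and variables do not carry over. Pictures are saved under pics/ and viewed, at most 10 in all, crops included, and the job is handed in when it is done.

Besides the shell and the picture viewer there is one more tool, called after "Request:" in YAML: its name, and indented under it one key for each argument. arm_command: Moves the arm, as the interface text tells. Its arguments: {"type":"object","properties":{"deltas":{"type":"array"},"newtons":{"type":"number"}},"required":["deltas"]}

```bash
mkdir -p pics; ls; cat > h.py <<'E'
import numpy as np,cv2
from rig import status,imaging,order
def snap(n,fn=None):
    p,d=imaging.camera(n)
    if fn: cv2.imwrite('pics/'+fn,cv2.cvtColor(p,cv2.COLOR_RGB2BGR))
    return p,d
def world(n,d,uv):
    c=imaging.camera_params(n);K=np.array(c['intrinsics'],float);T=np.linalg.inv(np.array(c['camera_from_world']))
    uv=np.array(uv,float).reshape(-1,1,2)
    s=cv2.undistortPointsIter(uv,K,np.array([c['k1'],0,0,0.]),None,None,(3,50,1e-10))[:,0]
    z=np.array([d[int(round(v)),int(round(u))] for u,v in uv[:,0]])
    P=np.c_[s[:,0]*z,-s[:,1]*z,-z,np.ones(len(z))]
    return (P@T.T)[:,:3]
E
python3 - <<'E'
from h import *
for n in('scene','top'):
    p,d=snap(n,n+'0.png'); np.save(n+'0d.npy',d)
    c=imaging.camera_params(n);print(n,c['intrinsics'],c['k1'],np.linalg.inv(np.array(c['camera_from_world'])).round(3))
print(status.get_obs())
E
```

```text
pics
scene [[361.78820331   0.         256.96939346]
 [  0.         361.78820331 184.17351457]
 [  0.           0.           1.        ]] 0.016236902140356283 [[-0.917  0.251 -0.31   0.147]
 [-0.399 -0.596  0.696  0.738]
 [-0.01   0.762  0.647  0.849]
 [ 0.     0.     0.     1.   ]]
top [[489.25716044   0.         263.45646966]
 [  0.         489.25716044 189.94641204]
 [  0.           0.           1.        ]] -0.0454071587035726 [[ 0.348  0.838 -0.421 -0.232]
 [-0.937  0.309 -0.161 -0.363]
 [-0.005  0.451  0.893  1.752]
 [ 0.     0.     0.     1.   ]]
{'time': 0.1, 'q': array([-1.47950699e+00,  5.28365422e-01,  1.43378721e+00, -1.15863291e-05,
        1.18138935e+00, -1.78495096e-01]), 'joint_velocities': array([-6.29623541e-05, -1.16048468e-03, -3.66051939e-03, -1.00639461e-03,
       -1.17496593e-03,  1.21619913e-03]), 'joint_torque': array([-2.63234788e-04, -4.40985703e+01, -1.77150249e+01,  6.35446957e-02,
        5.33397705e-02, -5.26574036e-05]), 'position': array([ 0.16654396, -0.6017134 ,  0.22167012]), 'tool_rot': array([ 9.90915065e-01,  1.34485626e-01,  3.71326022e-05, -9.73974040e-04]), 'ft_force': array([-1.09801857,  0.06307845, -0.4193899 ]), 'moment': array([ 0.03681617, -0.0242492 ,  0.03478556]), 'grip_force': 0.0, 'grip_width': 0.08718572565464398}
```

View pics/scene0.png

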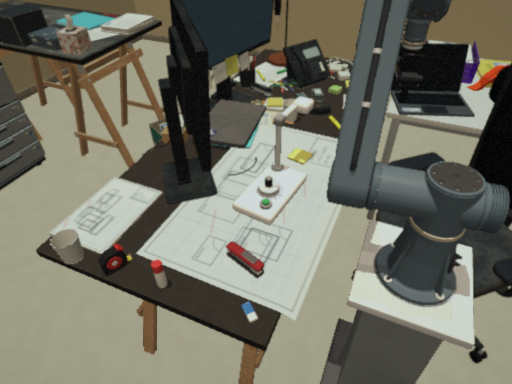

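View pics/top0.png

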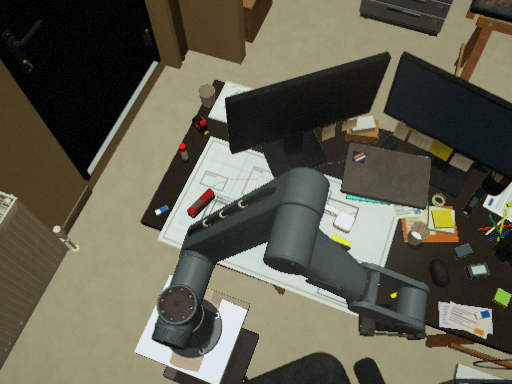

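The scene view shows the foot around (270,193), with the black knob at about (268,182), the green button at about (265,203) and the column at (278,145). The top view has the knob hidden behind the arm.

```bash
python3 - <<'E'
from h import *
p=cv2.imread('pics/scene0.png');d=np.load('scene0d.npy')
cv2.imwrite('pics/c1.png',cv2.resize(p[155:230,220:320],None,fx=8,fy=8,interpolation=cv2.INTER_NEAREST))
b,g,r=[p[...,i].astype(int) for i in range(3)]
v,u=np.mgrid[160:225,225:315]; uv=np.c_[u.ravel(),v.ravel()];W=world('scene',d,uv)
B,G,R=[x[160:225,225:315].ravel() for x in(b,g,r)]
m=(G>R+25)&(G>B+15);print('green',m.sum(),uv[m].mean(0),W[m].mean(0),W[m].max(0))
m=(W[:,2]>.085)&(W[:,2]<.1)&(R<70);print('knobtop',m.sum(),uv[m].mean(0),W[m].mean(0),W[m].min(0),W[m].max(0))
m=(W[:,2]>.055)&(W[:,2]<.066);print('ring',m.sum(),W[m].mean(0),W[m].min(0),W[m].max(0))
m=(W[:,2]>.03)&(W[:,2]<.044)
P=np.float32(W[m][:,:2]*1000);print('foot',m.sum(),cv2.minAreaRect(P))
m=(W[:,2]>.08)
v,u=np.mgrid[120:165,265:300]; uv=np.c_[u.ravel(),v.ravel()];W=world('scene',d,uv)
m=(W[:,2]>.08)&(W[:,2]<.18);print('col',m.sum(),np.median(W[m],0))
E
```

```text
green 39 [265.23076923 201.15384615] [ 0.46825614 -0.04533002  0.05937627] [ 0.48200469 -0.03273812  0.06408041]
knobtop 11 [268.63636364 180.90909091] [ 0.48284111 -0.10923917  0.08968906] [ 0.47648007 -0.11683903  0.0851319 ] [ 0.49061039 -0.10276479  0.09339613]
ring 217 [ 0.48436893 -0.10805843  0.05985109] [ 0.45650239 -0.25374925  0.0551272 ] [ 0.52008435 -0.03175558  0.06558895]
foot 1847 ((486.0348205566406, -135.40866088867188), (269.5661926269531, 150.3363494873047), 81.82042694091797)
col 150 [ 0.50370833 -0.23857758  0.13097659]
```

View pics/c1.png

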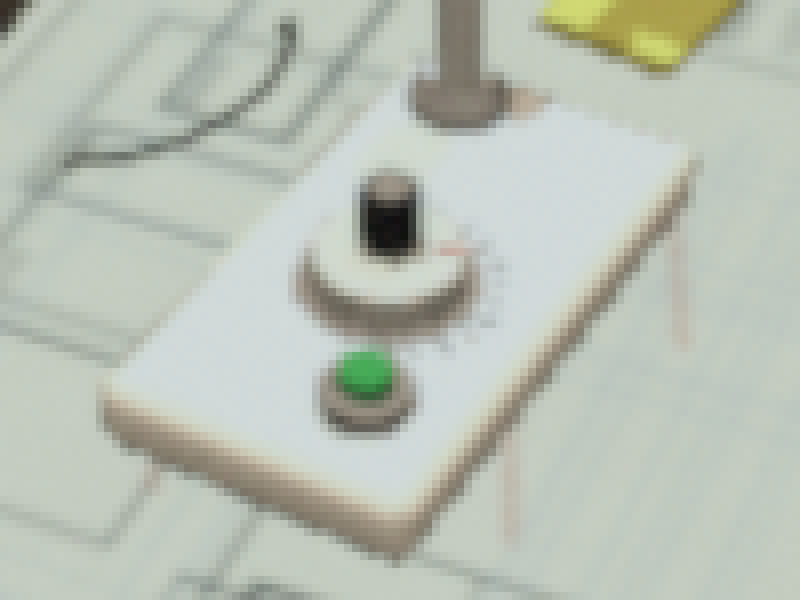

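```bash
cat >> h.py <<'E'
def plane(n,uv,z):
    c=imaging.camera_params(n);T=np.linalg.inv(np.array(c['camera_from_world']))
    d=np.ones((384,512));P=world(n,d,uv);o=T[:3,3];r=P-o
    return o+r*((z-o[2])/r[:,2])[:,None]
from scipy.spatial.transform import Rotation as Ro
def go(tgts):
    "world targets -> tool-axis shifts, at the present orientation"
    s=status.get_obs();R=Ro.from_quat(s['tool_rot']);p=s['position'];x=R.as_matrix()[:,0]
    print('p',p.round(4),'phi',np.arctan2(x[1],x[0]).round(4),'tilt',R.as_matrix()[:,2].round(4))
    for t in tgts: print(t,R.inv().apply(np.array(t)-p).round(4)); p=np.array(t)
E
python3 - <<'E'
from h import *
print(plane('scene',[[268.5,177.6]],.092),plane('scene',[[265.3,201]],.06),plane('scene',[[268.5,188.5]],.06))
go([(.167,-.602,.40),(.31,-.28,.40),(.488,-.1145,.40)])
E
```

```text
[[ 0.48866435 -0.12229001  0.092     ]] [[ 0.46806127 -0.04540691  0.06      ]] [[ 0.48156072 -0.10571246  0.06      ]]
p [ 0.1665 -0.6017  0.2217] phi 0.2698 tilt [-2.0e-04  1.9e-03 -1.0e+00]
(0.167, -0.602, 0.4) [ 4.000e-04  1.000e-04 -1.783e-01]
(0.31, -0.28, 0.4) [ 0.2236 -0.2722  0.0006]
(0.488, -0.1145, 0.4) [ 0.2157 -0.1121  0.0003]
```

Request:
arm_command:
  deltas: [1,0,0,-0.06,0,1,0,0,-0.06,0,1,0,0,-0.06,0,1,0.037,-0.045,0,0,1,0.037,-0.045,0,0,1,0.037,-0.045,0,0,1,0.037,-0.045,0,0,1,0.037,-0.045,0,0,1,0.037,-0.045,0,0,1,0,0,0,0]
  newtons: 45

```text
time: 1.35
position: [0.3092, -0.279, 0.4025]
tool_rot: [0.991, 0.137, 0.0, -0.001]
ft_force: [-0.3, -1.0, -0.2]
grip_width: 0.0871
grip_force: 0.0
```

```bash
python3 -c "
from h import *
go([(.487,-.117,.40)])
print(status.get_obs()['q'].round(3))"
```

```text
p [ 0.3092 -0.279   0.4025] phi 0.2755 tilt [ 0.      0.0014 -1.    ]
(0.487, -0.117, 0.4) [ 0.2152 -0.1076  0.0027]
[-1.005e+00  4.100e-02  1.633e+00  1.000e-03  1.469e+00  2.910e-01]
```

Request:
arm_command:
  deltas: [1,0.036,-0.018,0,0,1,0.036,-0.018,0,0,1,0.036,-0.018,0,0,1,0.036,-0.018,0,0,1,0.036,-0.018,0,0,1,0.035,-0.018,0,0,1,0,0,0.05,-0.16,1,0,0,0.05,-0.16,1,0,0,0.05,0,1,0,0,0.05,0,1,0,0,0.04,0,1,0,0,0,0]

```text
time: 2.85
position: [0.4849, -0.1215, 0.1596]
tool_rot: [0.957, 0.29, -0.003, -0.003]
ft_force: [-0.3, 0.8, 0.8]
grip_width: 0.0872
grip_force: 0.0
```

```bash
python3 -c "
from h import *
p,d=snap('scene');P,D=snap('top')
cv2.imwrite('pics/c2.png',cv2.cvtColor(np.hstack([cv2.resize(p[120:220,220:320],(400,400),interpolation=0),cv2.resize(P[170:270,290:390],(400,400),interpolation=0)]),4))
go([(.487,-.117,.13)])"
```

```text
p [ 0.4877 -0.1226  0.163 ] phi 0.589 tilt [ 6.e-04 -4.e-04 -1.e+00]
(0.487, -0.117, 0.13) [ 0.0025 -0.0051  0.033 ]
```

View pics/c2.png

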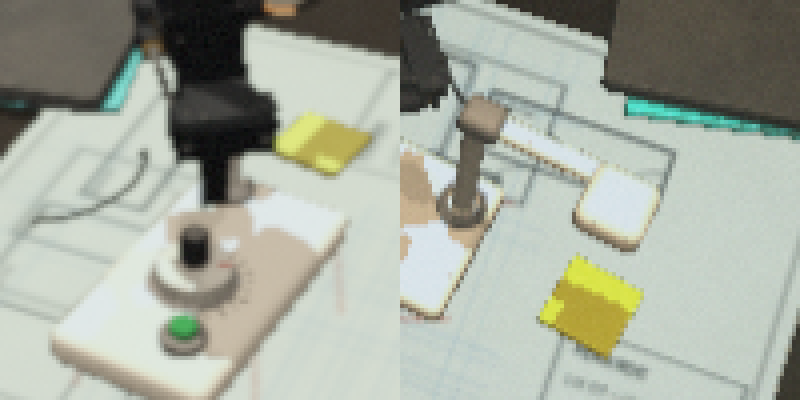

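The left crop shows the open fingers above the knob (top at crop (193,233)), aligned along the view. In the right crop, the camera arm and pad are clear of the gripper. Next: descend.

Request:
arm_command:
  deltas: [1,0.0026,-0.0038,0.03,0,1,0,0,0.03,0,1,0,0,0.02,0,1,0,0,0.01,0,1,0,0,0,0,1,0,0,0,0,1,0,0,0,0]

```text
time: 3.82
position: [0.4877, -0.1173, 0.0735]
tool_rot: [0.957, 0.291, 0.001, 0.001]
ft_force: [0.3, 0.1, 0.0]
grip_width: 0.0869
grip_force: 0.0
```

```bash
python3 -c "
from h import *
go([(.488,-.118,.069)]);s=status.get_obs();print(s['ft_force'],s['moment'],s['joint_torque'][5])
snap('top');go([(.488,-.118,.069)])
s=status.get_obs();print(s['ft_force'],s['moment'],s['joint_torque'][5])"
```

```text
p [ 0.4877 -0.1173  0.0735] phi 0.5898 tilt [ 1.8e-03 -9.0e-04 -1.0e+00]
(0.488, -0.118, 0.069) [-0.0002  0.0007  0.0045]
[0.27502181 0.11803719 0.00747584] [0.02055461 0.01867548 0.0557897 ] 4.843243800678465e-05
p [ 0.4876 -0.1172  0.0733] phi 0.5898 tilt [ 1.5e-03 -7.0e-04 -1.0e+00]
(0.488, -0.118, 0.069) [-0.0001  0.0009  0.0043]
[-0.60909462 -0.09747481  0.96135415] [-0.03145686 -0.01437986 -0.02102791] 8.617987305115093e-05
```

Request:
arm_command:
  deltas: [1,0,0.0008,0.004,0,-1,0,0,0,0,-1,0,0,0,0,-1,0,0,0,0,-1,0,0,0,0,-1,0,0,0,0,-1,0,0,0,0,-1,0,0,0,0]
  newtons: 5

```text
time: 4.88
position: [0.4892, -0.119, 0.0689]
tool_rot: [0.957, 0.291, 0.001, 0.002]
ft_force: [2.2, -5.4, -2.6]
grip_width: 0.0257
grip_force: 4.9
```

```bash
python3 -c "
from h import *
go([(.488,-.118,.069)]);s=status.get_obs();print(s)"
```

```text
p [ 0.4892 -0.119   0.0689] phi 0.5905 tilt [ 0.0038 -0.0029 -1.    ]
(0.488, -0.118, 0.069) [-0.0005 -0.0015 -0.0001]
{'time': 4.875, 'q': array([-4.60329792e-01,  6.16753842e-01,  1.86586734e+00, -1.48852598e-03,
        6.54227224e-01,  5.21141032e-01]), 'joint_velocities': array([-0.00685016,  0.00362587, -0.02087486, -0.01287391, -0.01489449,
        0.00032253]), 'joint_torque': array([ 2.76648179e+00, -3.88344347e+01, -5.01918554e+00,  8.15988611e-01,
        1.43690765e+00, -1.71904243e-02]), 'position': array([ 0.48923225, -0.11900243,  0.06885793]), 'tool_rot': array([0.95672598, 0.29098036, 0.00141622, 0.00195644]), 'ft_force': array([ 2.20318598, -5.35844073, -2.56140358]), 'moment': array([-0.78321805, -0.15342742, -0.02191037]), 'grip_force': 4.944989122159313, 'grip_width': 0.025694208934102625}
```

Request:
arm_command:
  deltas: [-1,0,0.0015,0,0,-1,0,0,0,0,-1,0,0,0,0,-1,0,0,0,0]
  newtons: 45

```text
time: 5.38
position: [0.4891, -0.1192, 0.0688]
tool_rot: [0.957, 0.291, 0.001, 0.001]
ft_force: [1.9, -2.3, -0.4]
grip_width: 0.0248
grip_force: 45.0
```

```bash
cat > r.py <<'E'
from h import *
s=status.get_obs();R=Ro.from_quat(s['tool_rot']).as_matrix()
print('t',s['time'],'phi',np.arctan2(R[1,0],R[0,0]).round(4),'p',s['position'].round(4),'F',s['ft_force'].round(1),'M',s['moment'].round(3),'tq6',s['joint_torque'][5].round(4),'q6',s['q'][5].round(4),'qd6',s['joint_velocities'][5].round(3),'w',s['grip_width'].round(4),'g',s['grip_force'].round(1))
E
python3 r.py
```

```text
Traceback (most recent call last):
  File "r.py", line 3, in <module>
    print('t',s['time'],'phi',np.arctan2(R[1,0],R[0,0]).round(4),'p',s['position'].round(4),'F',s['ft_force'].round(1),'M',s['moment'].round(3),'tq6',s['joint_torque'][5].round(4),'q6',s['q'][5].round(4),'qd6',s['joint_velocities'][5].round(3),'w',s['grip_width'].round(4),'g',s['grip_force'].round(1))
                                                                                                                                                                                                                                                        ^^^^^^^^^^^^^^^^^^^^^
AttributeError: 'float' object has no attribute 'round'
```

```bash
sed -i "s/s\['time'\]/round(s['time'],3)/;s/s\['grip_width'\].round(4)/round(s['grip_width'],4)/;s/s\['grip_force'\].round(1)/round(s['grip_force'],1)/" r.py; python3 r.py
```

```text
t 5.375 phi 0.5898 p [ 0.4891 -0.1192  0.0688] F [ 1.9 -2.3 -0.4] M [-0.379 -0.42  -0.006] tq6 -0.0084 q6 0.5196 qd6 0.001 w 0.0248 g 45.0
```

Request:
arm_command:
  deltas: [-1,0,0,0,0.04,-1,0,0,0,0.04,-1,0,0,0,0.04,-1,0,0,0,0.04,-1,0,0,0,0,-1,0,0,0,0]

```text
time: 6.12
position: [0.4891, -0.1193, 0.0687]
tool_rot: [0.977, 0.214, 0.001, 0.001]
ft_force: [3.5, -3.5, 1.4]
grip_width: 0.0247
grip_force: 45.0
```

```bash
python3 r.py
```

```text
t 6.125 phi 0.4304 p [ 0.4891 -0.1193  0.0687] F [ 3.5 -3.5  1.4] M [-0.496 -0.547  0.024] tq6 0.0095 q6 0.679 qd6 0.002 w 0.0247 g 45.0
```

Request:
arm_command:
  deltas: [-1,0,0,0,0.04,-1,0,0,0,0.04,-1,0,0,0,0.04,-1,0,0,0,0,-1,0,0,0,0]

```text
time: 6.75
position: [0.4891, -0.1193, 0.0688]
tool_rot: [0.988, 0.155, 0.001, 0.001]
ft_force: [4.0, -3.1, 0.8]
grip_width: 0.0251
grip_force: 45.0
```

```bash
python3 r.py
```

```text
t 6.75 phi 0.3106 p [ 0.4891 -0.1193  0.0688] F [ 4.  -3.1  0.8] M [-0.597 -0.65  -0.006] tq6 0.0093 q6 0.7988 qd6 0.002 w 0.0251 g 45.0
```

Request:
arm_command:
  deltas: [-1,0,0,0,0.04,-1,0,0,0,0.04,-1,0,0,0,0.04,-1,0,0,0,0,-1,0,0,0,0]

```text
time: 7.38
position: [0.4892, -0.1194, 0.0688]
tool_rot: [0.995, 0.095, 0.001, 0.001]
ft_force: [4.0, -3.7, 1.0]
grip_width: 0.0249
grip_force: 45.0
```

```bash
python3 r.py
```

```text
t 7.375 phi 0.1908 p [ 0.4892 -0.1194  0.0688] F [ 4.  -3.7  1. ] M [-0.635 -0.659  0.08 ] tq6 0.064 q6 0.9188 qd6 0.0 w 0.0249 g 45.0
```

Request:
arm_command:
  deltas: [-1,0,0,0,0.04,-1,0,0,0,0.04,-1,0,0,0,0.04,-1,0,0,0,0,-1,0,0,0,0]

```text
time: 8.0
position: [0.4892, -0.1195, 0.0688]
tool_rot: [0.999, 0.036, 0.001, 0.001]
ft_force: [3.1, -4.3, 1.8]
grip_width: 0.0248
grip_force: 45.0
```

```bash
python3 r.py
```

```text
t 8.0 phi 0.0717 p [ 0.4892 -0.1195  0.0688] F [ 3.1 -4.3  1.8] M [-0.611 -0.713  0.194] tq6 0.2184 q6 1.0383 qd6 -0.001 w 0.0248 g 45.0
```

Request:
arm_command:
  deltas: [-1,0,0,0,0.03,-1,0,0,0,0.03,-1,0,0,0,0.03,-1,0,0,0,0,-1,0,0,0,0]

```text
time: 8.62
position: [0.4892, -0.1195, 0.0688]
tool_rot: [1.0, -0.009, 0.001, 0.001]
ft_force: [3.0, -4.9, 2.0]
grip_width: 0.0251
grip_force: 45.0
```

```bash
python3 r.py
```

```text
t 8.625 phi -0.018 p [ 0.4892 -0.1195  0.0688] F [ 3.  -4.9  2. ] M [-0.634 -0.654  0.228] tq6 0.2597 q6 1.1281 qd6 0.001 w 0.0251 g 45.0
```

Request:
arm_command:
  deltas: [-1,0,0,0,0.03,-1,0,0,0,0.03,-1,0,0,0,0.03,-1,0,0,0,0.03,-1,0,0,0,0,-1,0,0,0,0]

```text
time: 9.38
position: [0.4892, -0.1196, 0.0688]
tool_rot: [0.998, -0.069, 0.001, 0.001]
ft_force: [3.7, -3.9, 0.1]
grip_width: 0.0247
grip_force: 45.0
```

```bash
python3 r.py
```

```text
t 9.375 phi -0.1378 p [ 0.4892 -0.1196  0.0688] F [ 3.7 -3.9  0.1] M [-0.654 -0.691  0.345] tq6 0.3134 q6 1.248 qd6 -0.001 w 0.0247 g 45.0
```

Request:
arm_command:
  deltas: [0,0,0,0,0,0.2,0,0,0,0,0.2,0,0,0,0,0.2,0,0,-0.02,0,0.2,0,0,-0.02,0,0.2,0,0,-0.02,0,-1,-0.01,-0.0235,0,0,-1,-0.01,-0.0235,0,0,-1,-0.01,-0.0235,0,0,-1,0,0,0,0,-1,0,0,0,0,-1,0,0,0,0]
  newtons: 20

```text
time: 10.88
position: [0.469, -0.0457, 0.1285]
tool_rot: [0.998, -0.07, 0.0, 0.0]
ft_force: [0.0, 0.2, 0.1]
grip_width: 0.0032
grip_force: 0.0
```

```bash
python3 r.py; python3 - <<'E'
from h import *
p,d=snap('scene');cv2.imwrite('pics/c3.png',cv2.cvtColor(cv2.resize(p[130:230,220:320],(600,600),interpolation=0),4))
v,u=np.mgrid[190:212,255:276]; uv=np.c_[u.ravel(),v.ravel()];W=world('scene',d,uv);C=p[190:212,255:276].reshape(-1,3).astype(int)
m=(C[:,1]>C[:,0]+25)&(C[:,1]>C[:,2]+15);print(m.sum(),W[m].mean(0),np.median(W[m],0),W[m].min(0),W[m].max(0))
go([(.4687,-.0455,.07)])
E
```

```text
t 10.875 phi -0.141 p [ 0.469  -0.0457  0.1285] F [0.  0.2 0.1] M [0.042 0.094 0.028] tq6 -0.0022 q6 1.3772 qd6 0.003 w 0.0032 g 0.0
35 [ 0.46696014 -0.04214408  0.06136172] [ 0.46624753 -0.04333008  0.06169556] [ 0.4578752  -0.05481326  0.056778  ] [ 0.47738948 -0.03029498  0.06469477]
p [ 0.4689 -0.0457  0.1285] phi -0.1412 tilt [ 3.e-04 -2.e-04 -1.e+00]
(0.4687, -0.0455, 0.07) [-0.0003 -0.0001  0.0585]
```

View pics/c3.png

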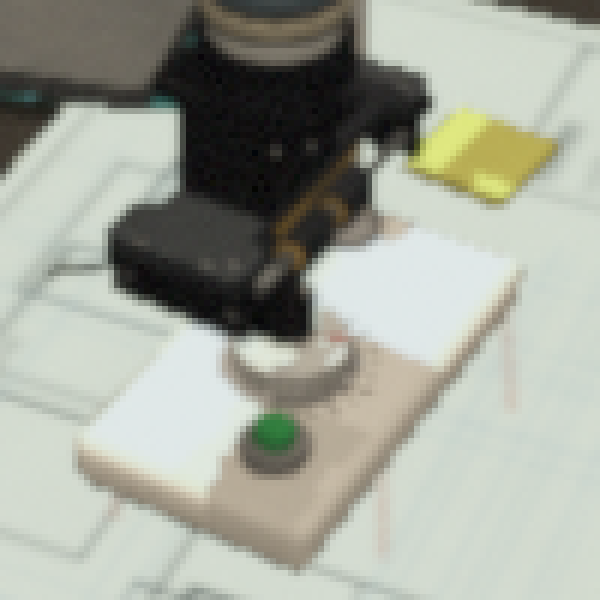

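The crop shows the shut gripper above the button (crop (275,432)), and the ring's red mark (337,337) where it was. Now press, watching the force.

Request:
arm_command:
  deltas: [-1,0,0,0.03,0,-1,0,0,0.025,0,-1,0,0,0.006,0,-1,0,0,0.003,0,-1,0,0,0,0,-1,0,0,0,0]

```text
time: 11.68
position: [0.4691, -0.0451, 0.0652]
tool_rot: [0.998, -0.07, 0.001, 0.0]
ft_force: [0.3, 0.6, -0.3]
grip_width: 0.0004
grip_force: 0.0
```

```bash
python3 r.py
```

```text
t 11.675 phi -0.1401 p [ 0.4691 -0.0451  0.0652] F [ 0.3  0.6 -0.3] M [0.016 0.013 0.014] tq6 -0.0 q6 1.3774 qd6 0.0 w 0.0004 g 0.0
```

Request:
arm_command:
  deltas: [-1,0,0,0.002,0,-1,0,0,0.002,0,-1,0,0,0,0,-1,0,0,0,0]

```text
time: 12.18
position: [0.4689, -0.0449, 0.0607]
tool_rot: [0.998, -0.07, 0.0, 0.0]
ft_force: [0.2, 1.0, 2.1]
grip_width: 0.0005
grip_force: 1.1
```

```bash
python3 r.py
```

```text
t 12.175 phi -0.1402 p [ 0.4689 -0.0449  0.0607] F [0.2 1.  2.1] M [ 0.037 -0.131 -0.011] tq6 0.0007 q6 1.3775 qd6 0.001 w 0.0005 g 1.1
```

Request:
arm_command:
  deltas: [-1,0,0,0.002,0,-1,0,0,0.002,0,-1,0,0,0.002,0,-1,0,0,0,0,-1,0,0,0,0]

```text
time: 12.8
position: [0.4689, -0.045, 0.0561]
tool_rot: [0.998, -0.07, 0.001, 0.0]
ft_force: [-1.7, 0.5, 19.0]
grip_width: 0.0009
grip_force: 9.6
```

```bash
python3 r.py
```

```text
t 12.8 phi -0.1401 p [ 0.4689 -0.045   0.0561] F [-1.7  0.5 19. ] M [ 0.237  0.311 -0.02 ] tq6 -0.0005 q6 1.3774 qd6 -0.001 w 0.0009 g 9.6
```

19 N at 6 mm below first contact means it has bottomed out. Let go, back off and look.

Request:
arm_command:
  deltas: [-1,0,0,-0.02,0,-1,0,0,-0.04,0,-1,0,0,-0.05,0,-1,-0.04,0,-0.03,0,-1,-0.04,0,0,0,-1,0,0,0,0,-1,0,0,0,0,-1,0,0,0,0]

```text
time: 13.8
position: [0.3904, -0.0341, 0.1943]
tool_rot: [0.998, -0.07, 0.0, 0.0]
ft_force: [0.6, 0.5, 0.5]
grip_width: 0.0006
grip_force: 0.0
```

```bash
python3 r.py; python3 - <<'E'
from h import *
p,d=snap('scene');cv2.imwrite('pics/c4.png',cv2.cvtColor(cv2.resize(p[130:280,180:330],(600,600),interpolation=0),4))
v,u=np.mgrid[190:212,255:276]; uv=np.c_[u.ravel(),v.ravel()];W=world('scene',d,uv);C=p[190:212,255:276].reshape(-1,3).astype(int)
m=(C[:,1]>C[:,0]+25)&(C[:,1]>C[:,2]+15);print(m.sum(),np.median(W[m],0))
E
```

```text
t 13.8 phi -0.1402 p [ 0.3904 -0.0341  0.1943] F [0.6 0.5 0.5] M [0.017 0.021 0.063] tq6 0.0003 q6 1.3367 qd6 -0.0 w 0.0006 g 0.0
39 [ 0.46854369 -0.04291575  0.06110954]
```

View pics/c4.png

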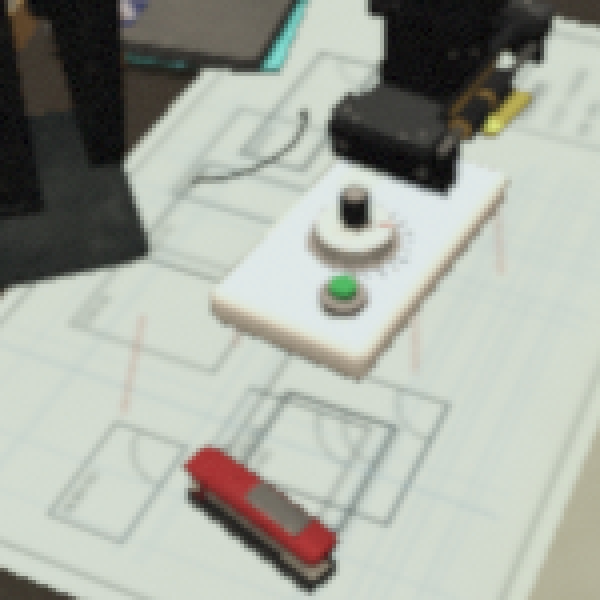

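The button (crop (343,288)) is up again, the red ring mark (385,226) is where it was, and the stapler is undisturbed. The robot touches nothing.

```bash
python3 -c "
from rig import order
print(order.hand_in())"
```

```text
the job is handed in; nothing more can be done
None
```

I handed the job in at about 14 s: the lock knob is snug at about 0.32 N m (roughly 0.19 rad of screw turn), and the last picture shows the focus ring's mark where it was. The green button was then pressed to its stop and let go, and it is back up. The stapler is undisturbed; I did not check the pad, eraser or glue stick afterwards, but the gripper never came near them.

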